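# Hang the hand sander on the hook inside the tool cupboard

### The job

Pick up the hand sander by its wooden handle and hang it on the hook inside the open tool cupboard: tip its plate forward under the roof so that the hook's upturned end comes up through the slot, let it rest lightly on the hook for a second, found by feel and with the handle still level in your grip, then swing the handle down until the plate stands upright against the hook's rest pad, and let go. Be gentle with the cupboard and hook, do not drop the sander onto the hook, and leave the paint bottles, screwdriver and masking tape where they are.

Things in the scene. Friction and masses are not known exactly. Their poses are not given: they have to be found in the camera images.
- cupboard: Open-fronted grey steel cupboard fixed on the worktop, 280 wide, 323 high, walls 12 thick. Origin: on the worktop, mid width, in the plane of the back panel's inner face; x points into the panel (away from the open front), y left, z up. Inside: floor top at 12, roof underside at 311, width 256. Pressing sander on cupboard or hook with over 20 N is too rough.
- roof_edge (a point): Middle of the front edge of the cupboard's roof, on its underside: 100 in front of the back panel, 311 above the worktop. Sides and floor reach equally far forward. Axes as the cupboard.
- hook_lowest (a point): Where the hook's bend (bar centre) would be at its lowest setting: 36 in front of the panel, mid width, 205 up. The real hook is 0 to 38 HIGHER than this, set anew each time and not reported: find it by feel, lowering with a force stop. It then stays fixed. Axes as the cupboard.
- strip_top (a point): Top of the slotted strip, on the panel at mid width, 295 up. The hook on it: round bar, 8 diameter, a level stem 36 out from the panel (bar centre), then straight up 28 to the centre of its round end (end tops out 32 above the stem's axis). A rubber rest pad on the hook, face 22 out from the panel, 40 wide, spans 60 to 90 below the stem.
- sander_grip (a point): Where to grip the hand sander from above: on the axis of its wooden handle (18 wide, 20 deep; 80 of it ahead of this point, 65 behind), 26 above the worktop as it lies. Axes as it lies: z up, x level from tail to plate, y across (close the fingers along y). As it lies the handle rises 9.3 degrees towards the plate.
- sander_slot (a point): Centre of the slot in the plate; along the handle 155 ahead of the grip point and 4 above the handle's axis. Plate 60 wide, 90 long, 5 thick; slot 28 long, 18 wide, with 10 of plate above it and 52 below. With the handle level the plate leans 45 degrees, top edge leading; with the handle 45 degrees down at the tail the plate is upright, as it hangs.
- sander_tail (a point): Rear end of the handle's rubber tail cap (28 diameter), on the handle's axis, 75 behind the grip point. The slot is too short to pass the hook's upturned end with the plate upright: lower it over that end with the handle level. When the strip above the slot lies on the stem, the slot's centre is about 4 below the stem's axis; hanging, about 10 below.
- sander: The hand sander as a whole, about 0.17 kg (varies): aluminium plate, angled wooden handle, lying on the plate's lower edge and the tail cap. Axes as sander_grip; origin on the worktop straight below that point. Hanging, these axes are pitched about 36 degrees, tail down.
- paint_bottle_1: Small blue paint bottle, 37 diameter, 110 high, standing inside the cupboard at its left (+y) side; leave alone. Origin at its underside.
- paint_bottle_2: Small red paint bottle, 37 diameter, 112 high, standing inside the cupboard at its right (-y) side; leave alone. Origin at its underside.
- screwdriver: Yellow-handled screwdriver, 195 long, lying on the worktop; leave alone. Origin at the centre of its underside.
- tape_masking: Roll of masking tape, 94 diameter, 25 high, lying flat on the worktop; leave alone. Origin at the centre of its underside.

How it is judged:
On the way, in this order (a step that is already met when the one before it is completed fails the run):
1. the sander is lifted well off the worktop (height (world z) of sander_grip above 0.12 m and contact force between the fingers and sander above 1 N), for 0.2 s.
2. its slot is at the hook, inside the cupboard, and the sander rests on the hook while still held with its handle about level (x of sander_slot in the frame of cupboard above -0.06 m and z of sander_slot in the frame of cupboard above 0.17 m and angle between sander_slot's own z axis and vertical below 0.27 rad and contact force between sander and cupboard above 0.4 N and contact force between the fingers and sander above 0.5 N), for 0.5 s.
At the end, for the whole second after the job is handed in: The sander hangs still on the hook: slot within 15 mm of the cupboard's mid plane, 10 to 45 mm in front of the back panel and 185 to 245 mm above the worktop, plate upright within about 15 degrees, its weight carried by the hook alone (x of sander_slot in the frame of cupboard between -0.045 and -0.01 m and y of sander_slot in the frame of cupboard between -0.015 and 0.015 m and z of sander_slot in the frame of cupboard between 0.185 and 0.245 m and angle between sander_slot's own z axis and vertical between 0.4 and 0.9 rad and contact force between sander and cupboard above 0.4 N and angular speed of sander below 0.2 rad/s); the robot touches nothing.
It fails at once if the gripped sander presses the cupboard or hook with more than 20 N, or knocks them with more than 60 N ((contact force between sander and cupboard above 20 N and contact force between the fingers and sander above 6 N) or contact force between sander and cupboard above 60 N).
It fails at once if the robot pushes on the cupboard with more than 10 N (contact force between any of the arm, the fingers and cupboard above 10 N).
It fails at once if a paint bottle, the screwdriver or the masking tape is shifted by more than 20 mm (distance of any of paint_bottle_1, paint_bottle_2, screwdriver, tape_masking from where it was at the start of the episode above 0.02 m).
It also fails if it takes over 64 s, if anything falls off the work surface, if the arm or the gripper's body presses on something with over 40 N, if the wrist force passes 120 N, or if a joint passes its speed limit or range.

### The arm

A 6-joint arm with a two-finger parallel gripper is mounted at the origin on a cart in front of the work surface, level with it; the furniture and walls round the work are solid. World frame = base frame: x ahead of the robot, y to its left, z up, the work surface at z = 0. Lengths are in m, angles in rad, forces in N, time in s.
With the tool pointing down it reaches from about 0.35 to 0.875 m from the base axis. Payload 4.2 kg.
Tool frame: the origin (TCP) lies midway between the tips of the shut fingers; the grasp point (between the pads) lies 19 mm behind it; z points along the fingers, y is the line along which they close (so a half turn about z gives the same grasp; the last joint's range is limited). The gripper opens to 87 mm and grips with 3 to 60 N. Pads are 19 mm wide; open, the fingers measure 117 mm over their backs; the gripper's body (75 mm by 190 mm) begins 51 mm behind the grasp point.
Start: joints at [-1.013, 0.385, 0.008, 0, -1.194, -0.259], TCP at [0.184, -0.597, 0.223] pointing down, gripper open.
Joint ranges: [-3.14, 3.14], [-1.21, 2.06], [-1.07, 1.41], [-3.16, 2.05], [-2.99, -0.16], [-3.1, 3.1]. Speed limits (rad/s): [2.79, 2.79, 3.14, 3.14, 3.14, 3.14].

### API

Orientations are given as a unit quaternion [w, x, y, z].
In Python, from station import robot, eyes gives the robot as it stands.
- The arm moves only by the tool send_rows, never from a script. Its argument "motion" is a list of rows, each a list of 5 numbers: the opening, from 0 (shut) to 1 (fully open), then the shift along the world's x, y, z in cm, then the turn about the world's z in rad. A call has exactly 5 rows; each row is the pose to reach, as a shift and turn from the pose commanded when the call began; what a row does not reach only later rows make up. A row lasts 1/12 s, in which the tool goes at most 41.7 mm and 7.16 degrees, less where a joint would pass 70% of its speed; a pose out of reach is approached as far as the arm can. A call with a gripper value outside its range is refused whole. The fingers move at their own pace and stop on an object; "grip_force" is the grip in N (left out, the last holds). Time passes only in rows, so rows that repeat a pose let the fingers close, or fill a call up. It gives the time, the measured TCP pose, the force, the opening and the grip force at its end, in the units of the state.
- robot.read_state(): the state, without advancing time (a new reading comes with each control period).
- eyes.read_camera(name): name is "scene" or "top" or "wrist"; returns a dict with "color" (480x640x3 uint8, red, green, blue), "fx", "fy", "cx", "cy" (pixels), "position" and "orientation" of the camera in the world. Camera axes: x right, y down, z forward; pixel columns grow to the right and rows downward; lengths in m; the calibration is good to about 2 mm. A picture is of the moment at which its call begins. There is no depth.
- robot.close_job(): hands the job in; it is judged then, once.
The state is a dict: "clock": time; "joints": joint angles; "joint_velocities": joint speeds; "tau": joint torques, N m; "eef_pos": TCP position; "eef_rot": TCP orientation; "wrist_force": force on the tool from outside, world axes, zero at the start; "wrist_torque": the same for the moment, N m; "width": finger opening in m; "finger_force": force on a finger pad.
Only numpy, scipy, OpenCV 4.12 (cv2) and the standard library are available. Lean on these libraries where they do the work, as an engineer would, in place of code of your own. Each camera call takes 0.05 s, during which the arm holds its last target. There are 200 camera calls.

## Working session

There is one attempt and no reset: what is moved stays moved. The work goes in short steps, Python scripts to look and compute and a tool call to move; the robot and the scene stay as the last step left them, time stands still between calls to the robot, and variables do not carry over. Pictures are saved under pics/ and viewed, at most 12 in all, crops included, and the job is handed in when it is done.

Besides the shell and the picture viewer there is one more tool, called after "Request:" as a command line: name --pt "numbers of a row" for each row, then --argument value for the rest. send_rows: Moves the arm, as the interface text tells. Its arguments: {"type":"object","properties":{"motion":{"type":"array"},"grip_force":{"type":"number"}},"required":["motion"]}

```bash
mkdir -p pics; ls; python3 - <<'E'
from station import robot, eyes
import cv2
s=robot.read_state(); print({k:(s[k]) for k in s})
for n in ("scene","top"):
    c=eyes.read_camera(n); cv2.imwrite(f"pics/{n}0.png",c["color"][:,:,::-1])
    print(n,{k:c[k] for k in c if k!="color"})
E
```

```text
pics
{'clock': 0.0, 'joints': array([-1.01343034e+00,  3.85547791e-01,  6.61035621e-03, -5.50655360e-04,
       -1.19400969e+00, -2.58605740e-01]), 'joint_velocities': array([-0.00092445,  0.00040959, -0.00032111,  0.00060792,  0.00049542,
       -0.00026036]), 'tau': array([ 1.06390287e-04, -3.90669858e+01,  1.87406266e+01,  4.21986893e+00,
        1.08411990e-02, -2.07815538e-04]), 'eef_pos': array([ 0.18380788, -0.59671096,  0.22145119]), 'eef_rot': array([-1.91776292e-04, -1.48724647e-01,  9.88878030e-01,  1.08866581e-03]), 'wrist_force': array([-0.52610692, -0.36650025, -0.53577744]), 'wrist_torque': array([-0.00170348,  0.03574903, -0.00388671]), 'finger_force': 0.0, 'width': 0.08741890344759538}
scene {'fx': 556.2258277032405, 'fy': 556.2258277032405, 'cx': 325.4840160955594, 'cy': 236.19509106339973, 'position': array([-0.35166163, -0.26544093,  1.71556947]), 'orientation': array([-0.21556316,  0.74564714, -0.60707506,  0.17030189])}
top {'fx': 514.1841540653661, 'fy': 514.1841540653661, 'cx': 317.2541663853563, 'cy': 238.03529558787525, 'position': array([ 0.23962562, -0.17004784,  1.59922742]), 'orientation': array([-0.09275579,  0.80315608, -0.58511125,  0.06309912])}
```

View pics/scene0.png

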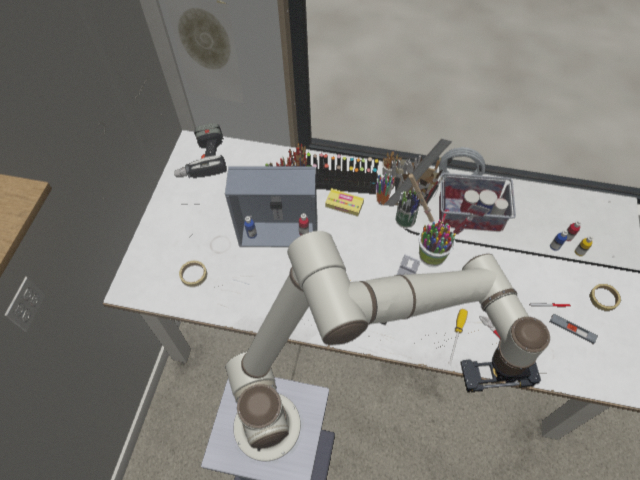

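View pics/top0.png

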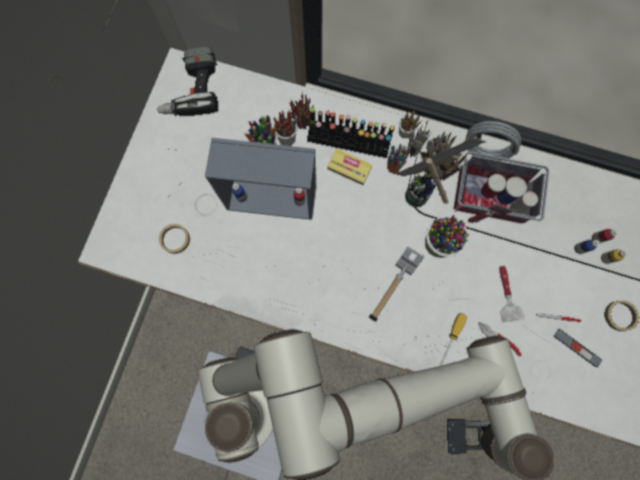

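```bash
cat > h.py <<'E'
import numpy as np, cv2
from scipy.spatial.transform import Rotation as R
from station import robot, eyes
def rot(q): return R.from_quat([q[1],q[2],q[3],q[0]])
def ray(c,u,v):
    d=rot(c["orientation"]).apply([(u-c["cx"])/c["fx"],(v-c["cy"])/c["fy"],1.0]); return np.array(c["position"]),d
def on(c,u,v,z):
    p,d=ray(c,u,v); return p+d*(z-p[2])/d[2]
def proj(c,P):
    q=rot(c["orientation"]).inv().apply(np.atleast_2d(P)-c["position"]); return np.c_[q[:,0]/q[:,2]*c["fx"]+c["cx"],q[:,1]/q[:,2]*c["fy"]+c["cy"]]
def st():
    s=robot.read_state(); return s
E
python3 - <<'E'
from h import *
c=cv2.imread("pics/top0.png"); cv2.imwrite("pics/top0c.png",cv2.resize(c[130:330,195:455],None,fx=3,fy=3,interpolation=cv2.INTER_CUBIC))
E
```

```text
(no output)
```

View pics/top0c.png

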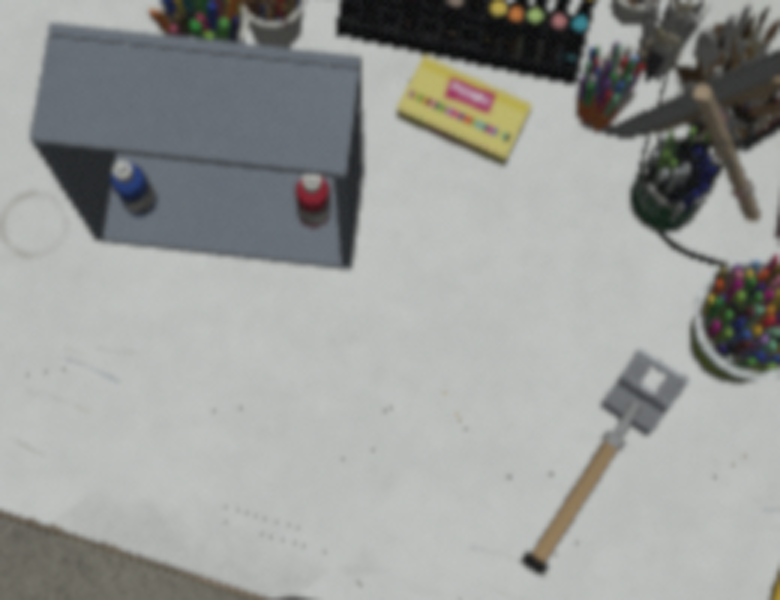

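```bash
python3 - <<'E'
from h import *
c=eyes.read_camera("top"); 
f=lambda x,y,z:on(c,195+x/3,130+y/3,z)
t=f(535,566,.014); h=f(612,440,.039); s=f(654,377,.055)
print("tail",t,"front",h,"slot",s, "len",np.linalg.norm(h-t))
d=(h-t)[:2]; y=np.arctan2(d[1],d[0]); print("yaw",y, np.arctan2(*(s-t)[1::-1]))
g=t+(h-t)*75/155; print("grip",g)
L=f(35,139,.323);Rr=f(350,177,.323);LB=f(50,25,.323);RB=f(360,57,.323)
print("roof",L,Rr,LB,RB,np.linalg.norm(L-Rr))
l=f(100,241,.0);r=f(350,268,.0);print("floor",l,r,np.linalg.norm(l-r))
for a,b in((L,Rr),(LB,RB),(l,r)):
    e=a-b; print("cup yaw",np.arctan2(e[1],e[0])-np.pi/2, (a+b)/2)
s=st(); q=rot(s["eef_rot"]).as_matrix(); print(q)
E
```

```text
tail [ 0.39315199 -0.28828127  0.014     ] front [ 0.53671474 -0.32489562  0.039     ] slot [ 0.6089654  -0.34625404  0.055     ] len 0.1502527017672333
yaw -0.24971722299651278 -0.2624293496117367
grip [ 0.46261783 -0.30599789  0.02609677]
roof [0.58369029 0.25545458 0.323     ] [ 0.63457566 -0.0175673   0.323     ] [0.68797346 0.28048583 0.323     ] [0.74301325 0.00844969 0.323     ] 0.27772336699056305
floor [0.58349193 0.2553386  0.        ] [ 0.6372153  -0.01066694  0.        ] 0.2713763911445997
cup yaw 0.18426417373043402 [0.60913298 0.11894364 0.323     ]
cup yaw 0.19963039671850158 [0.71549336 0.14446776 0.323     ]
cup yaw 0.1992826803973078 [0.61035362 0.12233583 0.        ]
[[-9.55745515e-01 -2.94194112e-01 -5.78569533e-04]
 [-2.94194660e-01  9.55744334e-01  1.50669999e-03]
 [ 1.09702288e-04  1.61023382e-03 -9.99998698e-01]]
```

Request:
send_rows --pt "1 2.6 2.9 -0.6 -0.1" --pt "1 5.2 5.8 -1.2 -0.2" --pt "1 7.8 8.7 -1.8 -0.3" --pt "1 10.4 11.6 -2.4 -0.4" --pt "1 13 14.5 -3 -0.5" --grip_force 40

```text
clock: 0.57
eef_pos: [0.3147, -0.4507, 0.192]
eef_rot: [-0.0, 0.103, 0.995, 0.0]
wrist_force: [1.5, 0.6, 0.8]
width: 0.0869
finger_force: 0.0
```

Request:
send_rows --pt "1 2.7 3 -0.6 -0.05" --pt "1 5.4 6 -1.2 -0.05" --pt "1 8.1 9 -1.8 -0.05" --pt "1 10.8 12 -2.4 -0.05" --pt "1 13.4 15 -3 -0.05"

```text
clock: 0.98
eef_pos: [0.449, -0.3005, 0.1622]
eef_rot: [-0.0, 0.125, 0.992, 0.0]
wrist_force: [0.2, -1.3, 0.1]
width: 0.0871
finger_force: 0.0
```

```bash
python3 - <<'E'
from h import *
s=st(); print(s["clock"],s["eef_pos"],rot(s["eef_rot"]).as_matrix()[:,1])
w=eyes.read_camera("wrist"); t=eyes.read_camera("scene")
print(w["position"],rot(w["orientation"]).as_matrix())
a=w["color"]; b=t["color"][160:280,220:330]
cv2.imwrite("pics/w1.png",a[:,:,::-1]); cv2.imwrite("pics/s1c.png",cv2.resize(b,None,fx=5,fy=5,interpolation=cv2.INTER_CUBIC)[:,:,::-1])
P=[[.4626,-.306,.026],[.393,-.288,.014],[.609,-.346,.055]]; print(proj(w,P))
E
```

```text
0.9833 [ 0.44895943 -0.30048946  0.16224575] [2.48426315e-01 9.68650796e-01 3.70236428e-05]
[ 0.37734335 -0.28239196  0.32422682] [[ 2.47556667e-01  9.33877332e-01  2.58048108e-01]
 [ 9.68873124e-01 -2.38821550e-01 -6.51854012e-02]
 [ 7.52280623e-04  2.66152957e-01 -9.63930515e-01]]
[[311.96507414 246.65372678]
 [312.17769901 145.64374878]
 [308.8067475  448.05169961]]
```

View pics/w1.png

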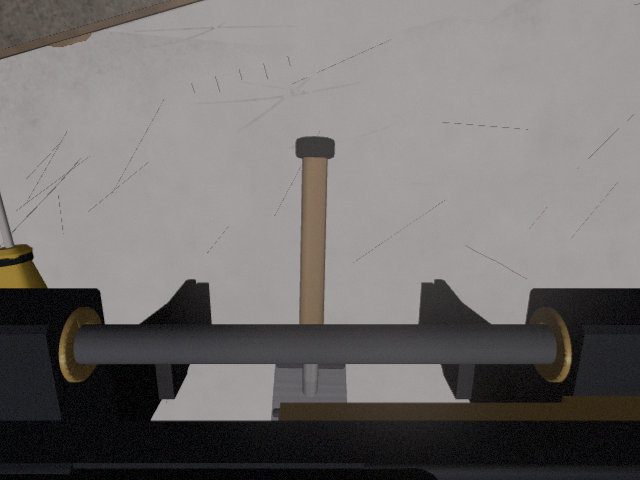

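View pics/s1c.png

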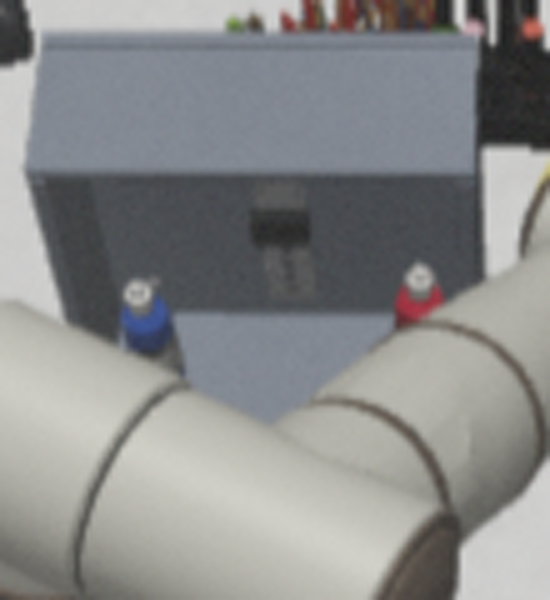

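Request:
send_rows --pt "1 -0.2 0 -3.5 0" --pt "1 -0.5 -0.1 -7 0" --pt "1 -0.5 -0.1 -10.5 0" --pt "1 -0.5 -0.1 -13.5 0" --pt "1 -0.5 -0.1 -15.6 0"

```text
clock: 1.5
eef_pos: [0.441, -0.303, 0.0038]
eef_rot: [-0.002, 0.126, 0.992, 0.001]
wrist_force: [-0.0, 0.2, -0.2]
width: 0.0871
finger_force: 0.0
```

Request:
send_rows --pt "0.6 0 0 0 0" --pt "0.3 0 0 0 0" --pt "0 0 0 0 0" --pt "0 0 0 0 0" --pt "0 0 0 0 0" --grip_force 40

```text
clock: 1.92
eef_pos: [0.4438, -0.3037, 0.0082]
eef_rot: [0.001, 0.125, 0.992, -0.0]
wrist_force: [-0.6, -0.4, 0.5]
width: 0.0612
finger_force: 0.0
```

Request:
send_rows --pt "0 0 0 0 0" --pt "0 0 0 0 0" --pt "0 0 0 0.5 0" --pt "0 0 0 1.5 0" --pt "0 0 0 3 0"

```text
clock: 2.33
eef_pos: [0.4422, -0.303, 0.0366]
eef_rot: [-0.001, 0.125, 0.992, 0.0]
wrist_force: [0.1, 0.3, -0.5]
width: 0.0284
finger_force: 0.0
```

```bash
python3 - <<'E'
from h import *
c=eyes.read_camera("scene")
f=lambda x,y,z:on(c,220+x/5,160+y/5,z)
L=f(27,169,.323);r=f(480,177,.323);LB=f(42,35,.323);RB=f(478,38,.323)
for a,b in((L,r),(LB,RB)):
    e=a-b; print(a,b,np.linalg.norm(e),np.arctan2(e[1],e[0])-np.pi/2, (a+b)/2)
# pad: intersect rays with vertical plane 22 in front of panel
for yaw,m in((.19,(.610,.120)),(.195,(.612,.121))):
    n=np.array([np.cos(yaw),np.sin(yaw),0]); p0=np.array([*m,0])+n*.078; yl=np.array([-n[1],n[0],0])
    for u,v in((250,207),(310,210),(250,244),(310,247),(280,208),(280,245)):
        p,d=ray(c,220+u/5,160+v/5); q=p+d*((p0-p)@n)/(d@n); print(u,v,"y %.4f z %.4f"%((q-p0)@yl,q[2]))
E
```

```text
[0.58355566 0.25847462 0.323     ] [ 0.63359988 -0.01818472  0.323     ] 0.2811490909932107 0.1789524767956665 [0.60857777 0.12014495 0.323     ]
[0.68729171 0.28068298 0.323     ] [0.74040727 0.00649115 0.323     ] 0.27928914701662655 0.19134678606044808 [0.71384949 0.14358707 0.323     ]
250 207 y 0.0215 z 0.1751
310 210 y -0.0191 z 0.1722
250 244 y 0.0256 z 0.1309
310 247 y -0.0158 z 0.1279
280 208 y 0.0012 z 0.1742
280 245 y 0.0049 z 0.1300
250 207 y 0.0209 z 0.1722
310 210 y -0.0197 z 0.1690
250 244 y 0.0250 z 0.1280
310 247 y -0.0164 z 0.1247
280 208 y 0.0006 z 0.1712
280 245 y 0.0043 z 0.1269
```

Request:
send_rows --pt "0.6 0 0 0 0" --pt "0.6 0 0 0 0" --pt "0.6 0 0 0 0" --pt "0.6 0 0 -1.5 0" --pt "0.6 0 0 -3 0"

```text
clock: 2.8
eef_pos: [0.4434, -0.3034, 0.0065]
eef_rot: [0.001, 0.125, 0.992, -0.0]
wrist_force: [-0.8, 0.7, 0.3]
width: 0.0487
finger_force: 0.0
```

Request:
send_rows --pt "0 0 0 0 0" --pt "0 0 0 0 0" --pt "0 0 0 0 0" --pt "0 0 0 0 0" --pt "0 0 0 0 0" --grip_force 45

```text
clock: 3.22
eef_pos: [0.4435, -0.3035, 0.0072]
eef_rot: [0.001, 0.125, 0.992, -0.0]
wrist_force: [-0.6, 0.2, -0.4]
width: 0.0268
finger_force: 0.0
```

Request:
send_rows --pt "0 0 0 0 0" --pt "0 0 0 0 0" --pt "0 0 0 0 0" --pt "0 0 0 0 0" --pt "0 0 0 0 0"

```text
clock: 3.63
eef_pos: [0.4433, -0.3034, 0.007]
eef_rot: [0.0, 0.125, 0.992, -0.0]
wrist_force: [-0.2, 1.0, 3.2]
width: 0.0174
finger_force: 45.0
```

Request:
send_rows --pt "0 0 0 1 0" --pt "0 0 0 3 0" --pt "0 0 0 6 0" --pt "0 0 0 9 0" --pt "0 0 0 12 0"

```text
clock: 4.05
eef_pos: [0.4419, -0.3028, 0.1274]
eef_rot: [-0.001, 0.125, 0.992, 0.0]
wrist_force: [0.7, 0.5, -2.6]
width: 0.0178
finger_force: 45.0
```

Request:
send_rows --pt "0 0 0 3 0" --pt "0 0 0 6 0" --pt "0 0 0 9 0" --pt "0 0 0 10 0" --pt "0 0 0 10 0"

```text
clock: 4.47
eef_pos: [0.444, -0.3036, 0.2294]
eef_rot: [0.003, 0.125, 0.992, -0.001]
wrist_force: [0.6, -0.7, -2.2]
width: 0.0175
finger_force: 45.0
```

Request:
send_rows --pt "0 -0.5 3 0 0.04" --pt "0 -1 6.5 0 0.08" --pt "0 -1.5 10 0 0.12" --pt "0 -2 13.5 0 0.16" --pt "0 -2.5 17 0 0.2"

```text
clock: 4.88
eef_pos: [0.4156, -0.1317, 0.2238]
eef_rot: [-0.003, 0.025, 1.0, 0.0]
wrist_force: [0.6, -0.1, -1.5]
width: 0.0176
finger_force: 45.0
```

Request:
send_rows --pt "0 -0.5 3.5 0 0.05" --pt "0 -1 7 0 0.1" --pt "0 -1.5 10.5 0 0.15" --pt "0 -2 14 0 0.2" --pt "0 -2.5 17.5 0 0.245"

```text
clock: 5.3
eef_pos: [0.3906, 0.0427, 0.2243]
eef_rot: [-0.002, -0.098, 0.995, -0.0]
wrist_force: [1.3, -0.5, -2.4]
width: 0.0177
finger_force: 45.0
```

Request:
send_rows --pt "0 -0.1 2 0 0" --pt "0 -0.2 3.5 0 0" --pt "0 -0.2 3.5 0 0" --pt "0 -0.2 3.5 0 0" --pt "0 -0.2 3.5 0 0"

```text
clock: 5.72
eef_pos: [0.39, 0.0759, 0.2251]
eef_rot: [-0.002, -0.097, 0.995, -0.001]
wrist_force: [0.2, -0.5, -1.4]
width: 0.0176
finger_force: 45.0
```

```bash
python3 - <<'E'
from h import *
s=st(); print(s["clock"],s["eef_pos"],rot(s["eef_rot"]).as_matrix()[:,0],s["wrist_force"],s["finger_force"],s["width"])
T={n:eyes.read_camera(n) for n in("wrist","top","scene")}
m=np.zeros((480,640,3),np.uint8)
t=cv2.resize(T["top"]["color"][120:270,190:350],None,fx=2.5,fy=2.5,interpolation=cv2.INTER_CUBIC)
w=cv2.resize(T["wrist"]["color"],(400,300)); 
sc=cv2.resize(T["scene"]["color"][140:290,210:370],None,fx=2.5,fy=2.5,interpolation=cv2.INTER_CUBIC)
o=np.zeros((600,800,3),np.uint8); o[:375,:400]=t; o[:375,400:]=sc; o[300:,:400][75:300]=w[75:] ; 
o[375:,400:]=0
cv2.imwrite("pics/m1.png",o[:,:,::-1])
np.save("pics/cams1.npy",T,allow_pickle=True)
E
```

```text
5.7167 [0.39000353 0.07594583 0.22511124] [-0.98136041 -0.19214554  0.00344095] [ 0.15896084 -0.46176409 -1.42516698] 44.99896287918091 0.017624986159238513
```

View pics/m1.png

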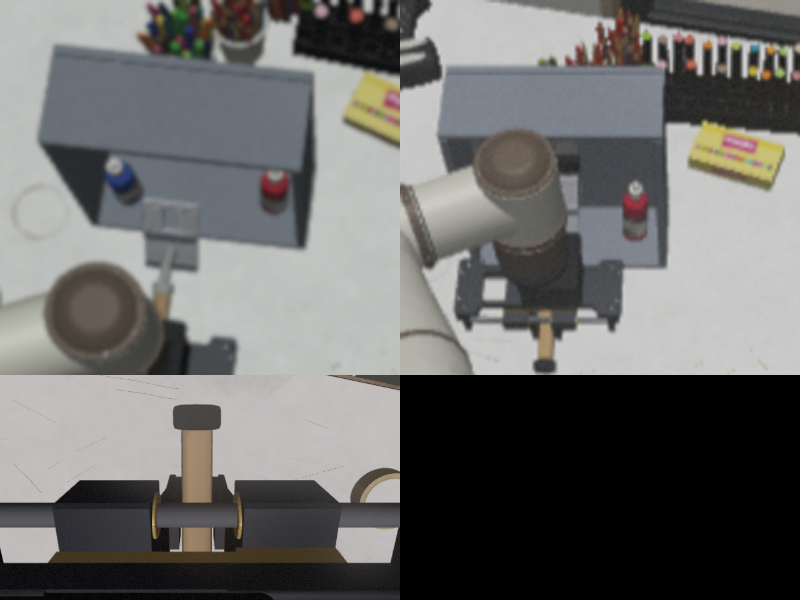

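```bash
python3 - <<'E'
from h import *
T=np.load("pics/cams1.npy",allow_pickle=True).item()
o=np.zeros((600,720,3),np.uint8)
t=T["top"]["color"];s=T["scene"]["color"]
Z=lambda a:cv2.resize(a,None,fx=7,fy=7,interpolation=cv2.INTER_CUBIC)
o[:350,:224]=Z(t[185:235,244:276]); o[:350,224:504]=Z(t[165:215,200:240]); o[:350,504:714]=Z(t[178:228,296:326]); o[350:595,:700]=Z(s[185:220,230:330])
o=cv2.convertScaleAbs(o,alpha=1.3)
cv2.imwrite("pics/m2.png",o[:,:,::-1])
E
```

```text
(no output)
```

View pics/m2.png

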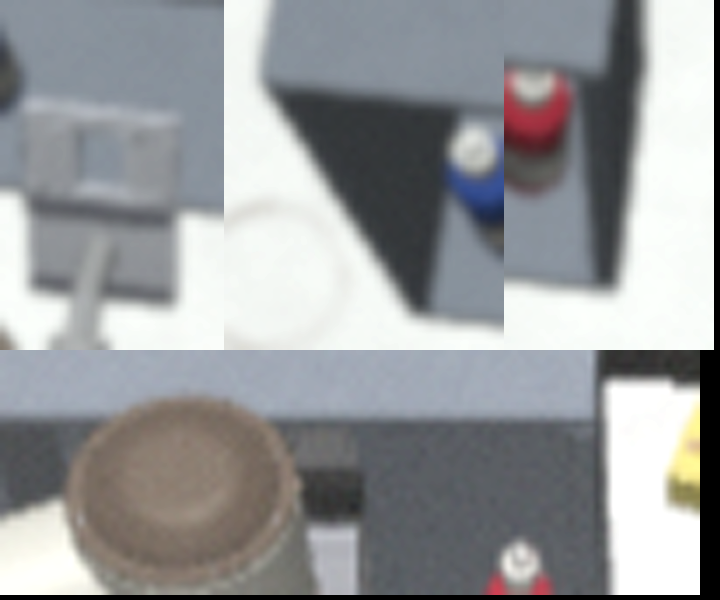

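```bash
python3 - <<'E'
from h import *
T=np.load("pics/cams1.npy",allow_pickle=True).item(); c=T["top"]
def f(x,y,x0,y0,z): return on(c,x0+(x+.5)/7-.5,y0+(y+.5)/7-.5,z)
for z in(.311,.323):
    L=f(41,88,200,165,z); r=f(100,77,296,178,z); e=L-r
    print(z,L,r,np.linalg.norm(e),"yaw",np.arctan2(e[1],e[0])-np.pi/2,(L+r)/2)
l=f(191,312,200,165,0); r=f(112,290,296,178,0); e=l-r
print(l,r,np.linalg.norm(e),"yaw",np.arctan2(e[1],e[0])-np.pi/2,(l+r)/2)
for z in (.268,.273,.278): print("slot",z,f(101,160,244,185,z))
print("slot corners",[f(x,y,244,185,.273).round(4) for x,y in((80,125),(125,128),(77,192),(122,197))])
print("plate top corners",[f(x,y,244,185,.285).round(4) for x,y in((25,100),(182,112))])
b=T["scene"]
yaw=.19;n=np.array([np.cos(yaw),np.sin(yaw),0]);yl=np.array([-n[1],n[0],0]);p0=np.array([.609,.1205,0])+n*.078
for x,y in((362,472),(362,522),(303,520)):
    p,d=ray(b,230+(x+.5)/7-.5,185+(y-350+.5)/7-.5); q=p+d*((p0-p)@n)/(d@n); print("pad",(q-p0)@yl,q[2])
E
```

```text
0.311 [0.58380824 0.26178299 0.311     ] [ 0.6379614  -0.01123835  0.311     ] 0.2783401159773008 yaw 0.19580633350160226 [0.61088482 0.12527232 0.311     ]
0.323 [0.58060213 0.25776043 0.323     ] [ 0.63425085 -0.01271768  0.323     ] 0.275747342877274 yaw 0.19580633350160248 [0.60742649 0.12252137 0.323     ]
[0.58579167 0.26127058 0.        ] [ 0.6381767  -0.01003151  0.        ] 0.2763132566150479 yaw 0.1907401520611698 [0.61198419 0.12561953 0.        ]
slot 0.268 [0.55795308 0.11062146 0.268     ]
slot 0.273 [0.55675746 0.10956728 0.273     ]
slot 0.278 [0.55556185 0.10851311 0.278     ]
slot corners [array([0.5675, 0.1219, 0.273 ]), array([0.5716, 0.105 , 0.273 ]), array([0.5419, 0.1141, 0.273 ]), array([0.5453, 0.097 , 0.273 ])]
plate top corners [array([0.5675, 0.1426, 0.285 ]), array([0.5813, 0.0839, 0.285 ])]
pad -0.01746817729908298 0.1733813760753371
pad -0.014254263488162795 0.13071497147139044
pad 0.014869652911467827 0.1319878215651975
```

Request:
send_rows --pt "0 1 0.6 0 0" --pt "0 2.8 1 0 0" --pt "0 4.6 1.4 0 0" --pt "0 6 1.7 0 0" --pt "0 7 1.9 0 0"

```text
clock: 6.28
eef_pos: [0.463, 0.0958, 0.2263]
eef_rot: [0.0, -0.096, 0.995, -0.0]
wrist_force: [0.2, 0.1, -2.0]
width: 0.0178
finger_force: 45.0
```

Request:
send_rows --pt "0 1 0.2 0 0" --pt "0 2 0.4 0 0" --pt "0 3 0.6 0 0" --pt "0 4 0.8 0 0" --pt "0 4.75 0.9 0 0"

```text
clock: 6.7
eef_pos: [0.5097, 0.105, 0.2265]
eef_rot: [0.0, -0.097, 0.995, 0.0]
wrist_force: [-0.0, 0.5, -2.2]
width: 0.0178
finger_force: 45.0
```

Request:
send_rows --pt "0 0 0 0 0" --pt "0 0 0 -0.5 0" --pt "0 0 0 -1 0" --pt "0 0 0 -1.5 0" --pt "0 0 0 -1.5 0"

```text
clock: 7.12
eef_pos: [0.5071, 0.1043, 0.2101]
eef_rot: [-0.002, -0.097, 0.995, -0.0]
wrist_force: [0.0, 0.0, -2.2]
width: 0.0178
finger_force: 45.0
```

```bash
cat > f.py <<'E'
from h import *
import sys
def forces(n=6):
    F=[];P=[];M=[]
    for i in range(n):
        eyes.read_camera("wrist"); s=st(); F.append(s["wrist_force"]);P.append(s["eef_pos"]);M.append(s["wrist_torque"])
    F=np.array(F);P=np.array(P)
    print("clk %.2f F"%s["clock"],F.mean(0).round(2),"sd",F.std(0).round(2),"M",np.mean(M,0).round(3),"P",P.mean(0).round(4),"sd",P.std(0).round(4),"w",round(s["width"],4),"ff",round(s["finger_force"],1))
forces(int(sys.argv[1]) if len(sys.argv)>1 else 6)
E
python3 f.py
```

```text
clk 7.42 F [-1.14  0.02 -2.69] sd [0.55 0.46 0.37] M [-0.12   0.661  0.   ] P [0.5076 0.1044 0.2112] sd [0.0001 0.     0.0002] w 0.0175 ff 45.0
```

Request:
send_rows --pt "0 0 0 -0.3 0" --pt "0 0 0 -0.6 0" --pt "0 0 0 -1 0" --pt "0 0 0 -1 0" --pt "0 0 0 -1 0"

```text
clock: 7.83
eef_pos: [0.5082, 0.1046, 0.2011]
eef_rot: [-0.0, -0.097, 0.995, -0.0]
wrist_force: [-4.4, -0.8, -0.3]
width: 0.0176
finger_force: 45.0
```

```bash
python3 f.py
```

```text
clk 8.13 F [-4.64 -1.06 -0.46] sd [0.61 0.32 0.37] M [-0.227  1.007 -0.011] P [0.5084 0.1046 0.2016] sd [0.     0.     0.0001] w 0.0175 ff 45.0
```

Request:
send_rows --pt "0 -0.1 0 0 0" --pt "0 -0.2 0 0 0" --pt "0 -0.3 -0.1 0 0" --pt "0 -0.4 -0.1 0 0" --pt "0 -0.4 -0.1 0 0"

```text
clock: 8.55
eef_pos: [0.5048, 0.1039, 0.2017]
eef_rot: [0.0, -0.097, 0.995, 0.0]
wrist_force: [-0.2, -0.5, -1.9]
width: 0.0172
finger_force: 45.0
```

```bash
python3 f.py 4
```

```text
clk 8.75 F [ 0.11 -0.18 -1.84] sd [0.08 0.35 0.48] M [-0.043  0.147 -0.019] P [0.5047 0.1039 0.2016] sd [0. 0. 0.] w 0.0176 ff 45.0
```

Request:
send_rows --pt "0 -0.1 0 0 0" --pt "0 -0.2 0 0 0" --pt "0 -0.2 0 -0.4 0" --pt "0 -0.2 0 -0.8 0" --pt "0 -0.2 0 -0.8 0"

```text
clock: 9.17
eef_pos: [0.5018, 0.1035, 0.1924]
eef_rot: [-0.001, -0.097, 0.995, -0.0]
wrist_force: [-1.0, -0.1, -1.7]
width: 0.0177
finger_force: 45.0
```

```bash
python3 f.py 4
```

```text
clk 9.37 F [-0.12 -0.08 -2.25] sd [0.63 0.25 0.26] M [-0.031  0.131  0.005] P [0.5024 0.1036 0.1932] sd [0.0002 0.0001 0.0003] w 0.0174 ff 45.0
```

Request:
send_rows --pt "0 0 0 -0.2 0" --pt "0 0 0 -0.5 0" --pt "0 0 0 -0.8 0" --pt "0 0 0 -1.1 0" --pt "0 0 0 -1.2 0"

```text
clock: 9.78
eef_pos: [0.5023, 0.1036, 0.1809]
eef_rot: [-0.0, -0.097, 0.995, -0.0]
wrist_force: [-0.3, 0.1, -2.5]
width: 0.0175
finger_force: 45.0
```

```bash
python3 f.py 4
```

```text
clk 9.98 F [-0.19 -0.09 -2.48] sd [0.41 0.37 0.24] M [-0.021  0.137  0.002] P [0.5024 0.1037 0.1812] sd [0.0001 0.     0.0003] w 0.0173 ff 45.0
```

Request:
send_rows --pt "0 0 0 -0.2 0" --pt "0 0 0 -0.4 0" --pt "0 0 0 -0.6 0" --pt "0 0 0 -0.7 0" --pt "0 0 0 -0.7 0"

```text
clock: 10.4
eef_pos: [0.5023, 0.1037, 0.1742]
eef_rot: [-0.0, -0.097, 0.995, -0.0]
wrist_force: [-0.2, -0.5, -2.6]
width: 0.0174
finger_force: 45.0
```

```bash
python3 f.py 4
```

```text
clk 10.60 F [-0.09 -0.04 -2.16] sd [0.3  0.29 0.49] M [-0.029  0.116 -0.016] P [0.5025 0.1037 0.1745] sd [0.     0.     0.0001] w 0.018 ff 45.0
```

Request:
send_rows --pt "0 0 0 -0.1 0" --pt "0 0 0 -0.2 0" --pt "0 0 0 -0.3 0" --pt "0 0 0 -0.3 0" --pt "0 0 0 -0.3 0"

```text
clock: 11.02
eef_pos: [0.5025, 0.1037, 0.1715]
eef_rot: [-0.0, -0.097, 0.995, -0.0]
wrist_force: [0.3, -0.0, -2.5]
width: 0.0173
finger_force: 45.0
```

```bash
python3 f.py 4
```

```text
clk 11.22 F [-0.28  0.01 -1.94] sd [0.4  0.49 0.61] M [-0.031  0.13  -0.006] P [0.5025 0.1037 0.1716] sd [0. 0. 0.] w 0.0177 ff 45.0
```

Still free; continue down in 3 mm steps.

Request:
send_rows --pt "0 0 0 -0.1 0" --pt "0 0 0 -0.2 0" --pt "0 0 0 -0.3 0" --pt "0 0 0 -0.3 0" --pt "0 0 0 -0.3 0"

```text
clock: 11.63
eef_pos: [0.5025, 0.1037, 0.1684]
eef_rot: [-0.0, -0.097, 0.995, -0.0]
wrist_force: [-0.2, 0.3, -2.4]
width: 0.0176
finger_force: 45.0
```

```bash
python3 f.py 3
```

```text
clk 11.78 F [-0.52 -0.01 -1.9 ] sd [0.22 0.24 0.35] M [-0.022  0.124  0.01 ] P [0.5025 0.1037 0.1685] sd [0. 0. 0.] w 0.0177 ff 45.0
```

Request:
send_rows --pt "0 0 0 -0.1 0" --pt "0 0 0 -0.1 0" --pt "0 0 0 -0.2 0" --pt "0 0 0 -0.2 0" --pt "0 0 0 -0.2 0"

```text
clock: 12.2
eef_pos: [0.5025, 0.1037, 0.1665]
eef_rot: [-0.0, -0.097, 0.995, -0.0]
wrist_force: [0.1, -0.5, -2.3]
width: 0.0173
finger_force: 45.0
```

```bash
python3 f.py 3
```

```text
clk 12.35 F [ 0.21 -0.29 -2.4 ] sd [0.33 0.12 0.12] M [-0.048  0.136 -0.023] P [0.5025 0.1037 0.1665] sd [0. 0. 0.] w 0.0176 ff 45.0
```

Request:
send_rows --pt "0 0 0 -0.1 0" --pt "0 0 0 -0.1 0" --pt "0 0 0 -0.2 0" --pt "0 0 0 -0.2 0" --pt "0 0 0 -0.2 0"

```text
clock: 12.77
eef_pos: [0.5025, 0.1037, 0.1645]
eef_rot: [-0.0, -0.097, 0.995, -0.0]
wrist_force: [-0.0, -0.0, -2.0]
width: 0.0173
finger_force: 45.0
```

```bash
python3 f.py 3
```

```text
clk 12.92 F [ 0.1   0.14 -2.03] sd [0.18 0.21 0.25] M [-0.035  0.109  0.011] P [0.5025 0.1037 0.1645] sd [0. 0. 0.] w 0.0173 ff 45.0
```

Request:
send_rows --pt "0 0 0 -0.1 0" --pt "0 0 0 -0.1 0" --pt "0 0 0 -0.2 0" --pt "0 0 0 -0.2 0" --pt "0 0 0 -0.2 0"

```text
clock: 13.33
eef_pos: [0.5028, 0.1039, 0.1627]
eef_rot: [0.0, -0.097, 0.995, 0.0]
wrist_force: [-0.3, 0.2, -1.3]
width: 0.0178
finger_force: 45.0
```

```bash
python3 f.py 3
```

```text
clk 13.48 F [-0.37  0.02 -1.23] sd [0.45 0.49 0.27] M [ 0.038 -0.123 -0.003] P [0.5028 0.1038 0.1628] sd [0. 0. 0.] w 0.0178 ff 45.0
```

Request:
send_rows --pt "0 0 0 -0.1 0" --pt "0 0 0 -0.1 0" --pt "0 0 0 -0.2 0" --pt "0 0 0 -0.2 0" --pt "0 0 0 -0.2 0"

```text
clock: 13.9
eef_pos: [0.5031, 0.1039, 0.1609]
eef_rot: [0.001, -0.097, 0.995, 0.0]
wrist_force: [1.2, 1.0, -0.2]
width: 0.0175
finger_force: 45.0
```

```bash
python3 f.py 3
```

```text
clk 14.05 F [1.65 0.66 0.43] sd [0.43 0.52 0.4 ] M [ 0.068 -0.642 -0.015] P [0.503  0.1039 0.1609] sd [0. 0. 0.] w 0.0175 ff 45.0
```

Request:
send_rows --pt "0 0 0 0.05 0" --pt "0 0 0 0.05 0" --pt "0 0 0 0.05 0" --pt "0 0 0 0.05 0" --pt "0 0 0 0.05 0"

```text
clock: 14.47
eef_pos: [0.5028, 0.1038, 0.1612]
eef_rot: [0.0, -0.097, 0.995, 0.0]
wrist_force: [1.7, 0.5, 0.5]
width: 0.0176
finger_force: 45.0
```

Request:
send_rows --pt "0 0 0 0 0" --pt "0 0 0 0 0" --pt "0 0 0 0 0" --pt "0 0 0 0 0" --pt "0 0 0 0 0" --grip_force 5

```text
clock: 14.88
eef_pos: [0.5025, 0.1037, 0.161]
eef_rot: [-0.0, -0.097, 0.995, -0.0]
wrist_force: [2.8, 0.4, -0.5]
width: 0.0177
finger_force: 5.0
```

```bash
python3 f.py 4; python3 - <<'E'
from h import *
c=eyes.read_camera("scene")["color"]; t=eyes.read_camera("top")["color"]
o=np.zeros((600,800,3),np.uint8)
o[:375,:400]=cv2.resize(t[120:270,190:350],(400,375)); o[:375,400:]=cv2.resize(c[150:300,210:370],(400,375))
cv2.imwrite("pics/m3.png",o[:376,:,::-1])
E
```

```text
clk 15.08 F [ 2.31  0.65 -0.55] sd [0.51 0.48 0.42] M [ 0.148 -0.682 -0.008] P [0.5025 0.1037 0.161 ] sd [0. 0. 0.] w 0.0181 ff 5.0
```

View pics/m3.png

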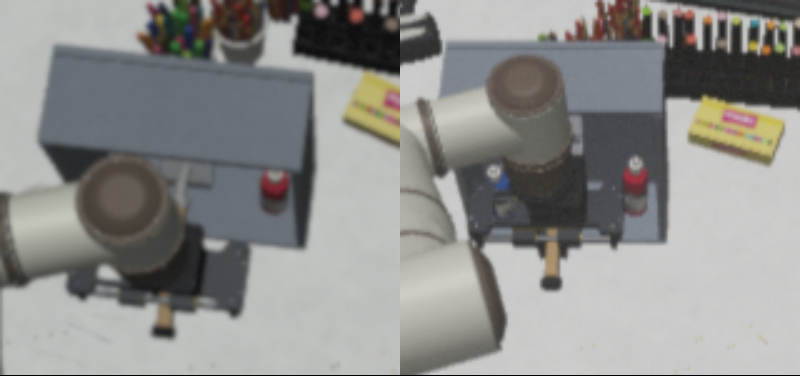

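```bash
python3 - <<'E'
from h import *
c=eyes.read_camera("top"); s=st(); print(s["joints"].round(3))
for z in (.30,.35,.4,.45,.5):
    print(z,"disc",on(c,190+122/2.5,120+200/2.5,z)[:2].round(3),"edge",on(c,190+2/2.5,120+193/2.5,z)[:2].round(3),on(c,190+75/2.5,120+188/2.5,z)[:2].round(3),"discfront",on(c,190+122/2.5,120+156/2.5,z)[:2].round(3))
E
```

```text
[ 0.52   0.252 -0.354 -0.    -0.965 -1.897]
0.3 disc [0.554 0.159] edge [0.523 0.283] [0.551 0.211] discfront [0.6   0.176]
0.35 disc [0.542 0.146] edge [0.512 0.265] [0.539 0.196] discfront [0.586 0.162]
0.4 disc [0.53  0.134] edge [0.501 0.248] [0.527 0.182] discfront [0.572 0.149]
0.45 disc [0.518 0.121] edge [0.49 0.23] [0.515 0.167] discfront [0.558 0.136]
0.5 disc [0.506 0.108] edge [0.479 0.213] [0.503 0.152] discfront [0.545 0.122]
```

Request:
send_rows --pt "0 0 0 -0.5 0" --pt "0 -0.1 0 -1 0" --pt "0 -0.1 0 -1.5 0" --pt "0 -0.1 0 -1.9 0" --pt "0 -0.1 0 -1.9 0"

```text
clock: 15.65
eef_pos: [0.5039, 0.1047, 0.1423]
eef_rot: [0.003, -0.097, 0.995, 0.001]
wrist_force: [6.5, 1.2, 1.0]
width: 0.0178
finger_force: 5.0
```

```bash
python3 f.py 3
```

```text
clk 15.80 F [5.66 0.4  0.77] sd [0.42 0.09 0.42] M [ 0.221 -1.709 -0.05 ] P [0.5038 0.1046 0.1427] sd [0.     0.     0.0001] w 0.0178 ff 5.0
```

Request:
send_rows --pt "0 0.1 0 -0.4 0" --pt "0 0.2 0 -0.8 0" --pt "0 0.3 0.1 -1.2 0" --pt "0 0.3 0.1 -1.6 0" --pt "0 0.3 0.1 -1.7 0" --grip_force 3

```text
clock: 16.22
eef_pos: [0.5042, 0.1046, 0.124]
eef_rot: [-0.001, -0.097, 0.995, -0.0]
wrist_force: [3.9, 0.3, 0.7]
width: 0.018
finger_force: 3.0
```

```bash
python3 f.py 3
```

```text
clk 16.37 F [3.14 0.54 0.16] sd [0.4  0.37 0.37] M [ 0.138 -0.995 -0.036] P [0.504  0.1045 0.1244] sd [0.0001 0.     0.0002] w 0.0179 ff 3.0
```

Request:
send_rows --pt "0 0.1 0 -0.4 0" --pt "0 0.2 0 -0.8 0" --pt "0 0.3 0.1 -1.2 0" --pt "0 0.4 0.1 -1.6 0" --pt "0 0.4 0.1 -1.8 0"

```text
clock: 16.78
eef_pos: [0.5087, 0.1058, 0.1065]
eef_rot: [-0.0, -0.097, 0.995, -0.0]
wrist_force: [3.9, 0.6, 1.2]
width: 0.0179
finger_force: 3.0
```

```bash
python3 f.py 3
```

```text
clk 16.93 F [3.34 0.17 1.14] sd [0.4  0.22 0.53] M [ 0.183 -1.052 -0.045] P [0.5083 0.1056 0.1065] sd [0.0001 0.     0.0002] w 0.0181 ff 3.0
```

Request:
send_rows --pt "0 0.1 0 -0.4 0" --pt "0 0.2 0 -0.8 0" --pt "0 0.3 0.1 -1.2 0" --pt "0 0.4 0.1 -1.6 0" --pt "0 0.5 0.1 -1.8 0"

```text
clock: 17.35
eef_pos: [0.5134, 0.1067, 0.0884]
eef_rot: [-0.0, -0.097, 0.995, -0.0]
wrist_force: [4.1, 0.5, 2.2]
width: 0.0181
finger_force: 3.0
```

Request:
send_rows --pt "0 0.1 0 -0.4 0" --pt "0 0.3 0 -0.8 0" --pt "0 0.4 0.1 -1.2 0" --pt "0 0.6 0.1 -1.6 0" --pt "0 0.7 0.1 -1.8 0"

```text
clock: 17.77
eef_pos: [0.5207, 0.1078, 0.0705]
eef_rot: [-0.0, -0.097, 0.995, -0.0]
wrist_force: [3.7, 0.5, 2.1]
width: 0.018
finger_force: 3.6
```

```bash
python3 f.py 3; python3 - <<'E'
from h import *
c=eyes.read_camera("scene")["color"]; t=eyes.read_camera("top")["color"]
o=np.zeros((375,800,3),np.uint8)
o[:375,:400]=cv2.resize(t[120:270,190:350],(400,375)); o[:375,400:]=cv2.resize(c[150:300,210:370],(400,375))
cv2.imwrite("pics/m4.png",o[:,:,::-1])
E
```

```text
clk 17.92 F [3.3  0.87 1.64] sd [0.38 0.23 0.18] M [ 0.191 -1.057 -0.029] P [0.5206 0.1077 0.0706] sd [0.0002 0.     0.0002] w 0.0177 ff 3.7
```

View pics/m4.png

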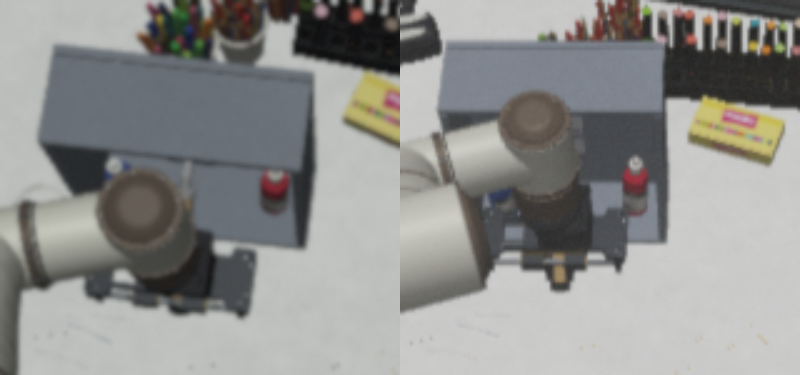

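Request:
send_rows --pt "0 0.1 0 -0.4 0" --pt "0 0.3 0 -0.8 0" --pt "0 0.5 0.1 -1.2 0" --pt "0 0.7 0.1 -1.5 0" --pt "0 0.7 0.1 -1.5 0"

```text
clock: 18.43
eef_pos: [0.5318, 0.1104, 0.0576]
eef_rot: [0.005, -0.098, 0.995, 0.001]
wrist_force: [7.3, 1.0, 7.2]
width: 0.0179
finger_force: 8.0
```

```bash
python3 f.py 3
```

```text
clk 18.58 F [7.71 1.07 6.87] sd [0.5  0.22 0.29] M [ 0.354 -2.136 -0.043] P [0.5315 0.1103 0.0579] sd [0.0001 0.     0.0001] w 0.0175 ff 8.0
```

Request:
send_rows --pt "0 0.2 0 0.2 0" --pt "0 0.5 0.1 0.2 0" --pt "0 0.8 0.2 0.2 0" --pt "0 0.9 0.2 0.1 0" --pt "0 0.9 0.2 0.1 0"

```text
clock: 19.0
eef_pos: [0.5352, 0.1101, 0.0557]
eef_rot: [-0.002, -0.096, 0.995, -0.001]
wrist_force: [0.3, 1.0, 0.2]
width: 0.0181
finger_force: 4.1
```

```bash
python3 f.py 3
```

```text
clk 19.15 F [ 0.38  0.32 -0.64] sd [0.66 0.59 0.74] M [-0.001 -0.066 -0.013] P [0.535  0.1101 0.0559] sd [0.     0.     0.0001] w 0.0179 ff 4.1
```

Request:
send_rows --pt "0.3 0 0 0 0" --pt "0.6 0 0 0 0" --pt "0.6 0 0 0 0" --pt "0.6 0 0 0 0" --pt "0.6 0 0 0 0"

```text
clock: 19.57
eef_pos: [0.5363, 0.1107, 0.0571]
eef_rot: [-0.0, -0.097, 0.995, -0.0]
wrist_force: [-1.1, 0.3, -1.0]
width: 0.0431
finger_force: 0.0
```

Request:
send_rows --pt "0.8 0 0 0 0" --pt "0.8 0 0 0 0" --pt "0.8 0 0 0 0" --pt "0.8 0 0 0 0" --pt "0.8 0 0 0 0"

```text
clock: 19.98
eef_pos: [0.5365, 0.1107, 0.0571]
eef_rot: [-0.0, -0.097, 0.995, 0.0]
wrist_force: [-0.1, -0.1, 0.0]
width: 0.0683
finger_force: 0.0
```

```bash
python3 f.py 3; python3 - <<'E'
from h import *
w=eyes.read_camera("wrist")["color"]; t=eyes.read_camera("top")["color"]
o=np.zeros((375,800,3),np.uint8)
o[:375,:400]=cv2.resize(t[120:270,190:350],(400,375)); o[:300,400:]=cv2.resize(w,(400,300))
cv2.imwrite("pics/m5.png",o[:,:,::-1])
E
```

```text
clk 20.13 F [0.33 0.22 0.11] sd [0.28 0.38 0.59] M [ 0.017 -0.018 -0.004] P [0.5365 0.1107 0.057 ] sd [0. 0. 0.] w 0.0696 ff 0.0
```

View pics/m5.png

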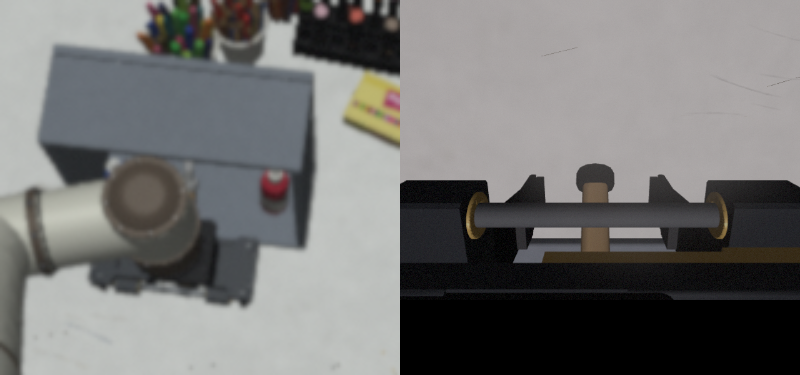

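Request:
send_rows --pt "0.8 -0.5 -0.1 0 0" --pt "0.8 -2 -0.4 0 0" --pt "0.8 -4.5 -0.9 0 0" --pt "0.8 -7 -1.4 0 0" --pt "0.8 -9 -1.8 0 0"

```text
clock: 20.65
eef_pos: [0.4442, 0.0919, 0.0568]
eef_rot: [-0.001, -0.096, 0.995, -0.0]
wrist_force: [-0.2, -0.7, -0.5]
width: 0.0697
finger_force: 0.0
```

Request:
send_rows --pt "0.8 -1 -0.2 2 0" --pt "0.8 -1 -0.2 5 0" --pt "0.8 -1 -3 7 0" --pt "0.8 -1 -6 8 0" --pt "0.8 -1 -9 8 0"

```text
clock: 21.07
eef_pos: [0.4377, 0.0026, 0.1399]
eef_rot: [0.003, -0.098, 0.995, 0.001]
wrist_force: [0.5, -1.4, -0.6]
width: 0.0694
finger_force: 0.0
```

Request:
send_rows --pt "0.8 0 -4 0 0" --pt "0.8 0 -8 0 0" --pt "0.8 0 -12 0 0" --pt "0.8 0 -14 0 0" --pt "0.8 0 -14 0 0"

```text
clock: 21.48
eef_pos: [0.4357, -0.1402, 0.1369]
eef_rot: [-0.0, -0.094, 0.996, -0.0]
wrist_force: [-0.5, 0.7, -0.2]
width: 0.0696
finger_force: 0.0
```

```bash
python3 f.py 3; python3 - <<'E'
from h import *
c=eyes.read_camera("scene"); t=eyes.read_camera("top")
o=np.zeros((560,800,3),np.uint8)
o[:,:400]=cv2.resize(t["color"][130:242,215:295],(400,560),interpolation=cv2.INTER_CUBIC); o[:,400:]=cv2.resize(c["color"][165:277,240:320],(400,560),interpolation=cv2.INTER_CUBIC)
cv2.imwrite("pics/m6.png",o[:,:,::-1])
n=np.array([.9814,.1918,0]); sl=np.array([.6115,.1254,.203])+n*.0755; tail=sl+n*(-.163)+[0,0,-.163]
print((proj(t,[sl,tail])-[215,130])*5,(proj(c,[sl,tail])-[240,165])*5+[400,0])
E
```

```text
clk 21.63 F [-0.03  0.62 -0.14] sd [0.57 0.25 0.43] M [-0.006 -0.005 -0.013] P [ 0.4359 -0.138   0.1369] sd [0.0001 0.0007 0.    ] w 0.0694 ff 0.0
[[254.13043684 200.6475882 ]
 [244.58839246 538.45451284]] [[570.38205076 158.01255647]
 [576.06415922 488.93891204]]
```

View pics/m6.png

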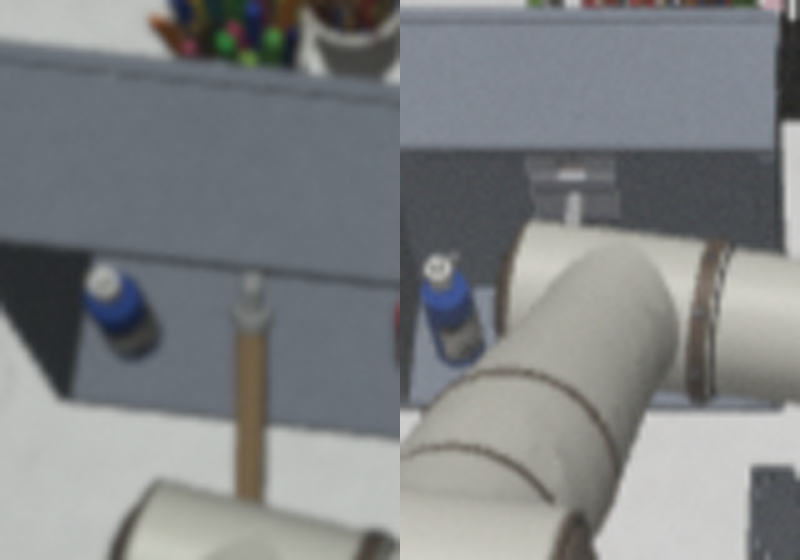

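```bash
python3 -c "
from station import robot
print(robot.close_job())"
```

```text
the job is handed in; nothing more can be done
None
```

The sander is hanging on the cupboard hook with its plate upright, the gripper has let go and pulled clear, and the job is handed in at about 22 s; `close_job()` returned no verdict, so I have not seen the result.

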